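# Dock a battery pack and clamp it with the draw latch

## Robot

A 6-joint arm with a two-finger parallel gripper is mounted at the origin on the work surface. World frame = base frame: x ahead of the robot, y to its left, z up, the work surface at z = 0. Lengths are in m, angles in rad, forces in N, time in s.
With the tool pointing down it reaches from about 0.25 to 0.775 m from the base axis. Payload 4 kg.
Tool frame: the origin (TCP) lies on the centre line of the jaws, within the pads' length; the fingertips stand 14 mm ahead of it and the grasp point (between the pads) lies 5 mm behind it (robot.tcp_to_tips is the distance from the TCP to the fingertips, in m); z points along the fingers, y is the line along which they close (so a half turn about z gives the same grasp; the last joint's range is limited). The gripper opens to 94 mm and grips with 3 to 60 N. Pads are 16 mm wide; open, the fingers measure 119 mm over their backs; the gripper's body (75 mm by 177 mm) begins 78 mm behind the grasp point.
Start: joints at [1.136, 0.087, 1.371, -0, 1.684, -0.103], TCP at [0.179, 0.52, 0.22] pointing down, gripper open.
Joint ranges: [-3.1, 3.1], [-0.76, 2.03], [0.27, 2.55], [-1.08, 4.22], [0.17, 2.65], [-2.57, 2.57]. Speed limits (rad/s): [2.79, 2.79, 3.14, 3.14, 3.14, 3.14].

## Interface

Orientations are given as [roll, pitch, yaw] about the fixed x, y, z axes, in that order (R = Rz(yaw) Ry(pitch) Rx(roll)).
In Python, from bench import robot gives the robot as it stands.
- The arm moves only by the tool carry_out, never from a script. Its argument "increments" is a list of rows, each a list of 3 entries, a list of its own where there are three numbers: the closure in counts, from 0 (fully open) to 255 (shut), then the shift along the tool's x, y, z in mm, then the turn about the tool's z in degrees. In form: [[fingers, [dx, dy, dz], twist], ...]. A call has 1 to 8 rows; each row shifts and turns the commanded pose from where the row before left it, along the tool's axes as they then stand; what a row does not reach is not made up. A row lasts 1/10 s, in which the tool goes at most 50 mm and 8.59 degrees, less where a joint would pass 70% of its speed; a pose out of reach is approached as far as the arm can. A call with a gripper value outside its range is refused whole. The fingers move at their own pace and stop on an object; the grip force is fixed at half the most. Time passes only in rows, so rows that do not move let the fingers close. It gives the time, the measured TCP pose, the force, the opening and the grip force at its end, in the units of the state.
- robot.get_obs(): the state, without advancing time (a new reading comes with each control period).
- robot.snapshot(name): name is "scene" or "side" or "wrist"; returns the picture (400x640x3 uint8, blue, green, red); there is no depth.
- robot.get_calibration(name): a dict with "vfov" (degrees; the focal length in pixels is half the picture's height over the tangent of half this angle, whatever the lens; pixels are square), "cx", "cy" (the principal point, pixels), "k1" (the pictures are not rectified: a ray, as slopes to the right and down, at radius r is drawn at 1 + k1 r^2 times it, then the intrinsics apply), "T" (4x4, takes a point from camera to world coordinates). Camera axes: x right, y down, z forward; pixel columns grow to the right and rows downward; lengths in m; the calibration is good to about 2 mm. A picture is of the moment at which its call begins: read the wrist's pose just before it. get_calibration takes no time and is no camera call; for the wrist camera it gives the pose at the moment of the call.
- robot.close_job(): hands the job in; it is judged then, once.
The state is a dict: "time": time; "joint_positions": joint angles; "qvel": joint speeds; "joint_torque": joint torques, N m; "tool_pos": TCP position; "ee_rot": TCP orientation; "wrist_force": force on the tool from outside, world axes, zero at the start; "wrist_torque": the same for the moment, N m; "width": finger opening in m; "finger_force": force on a finger pad.
Only numpy, scipy, OpenCV 4.12 (cv2) and the standard library are available. Lean on these libraries where they do the work, as an engineer would, in place of code of your own. Each camera call takes 0.05 s, during which the arm holds its last target. There are 200 camera calls.

## Task

Slide the battery pack along its docking tray until it meets the sprung contact block on the tower, drop the draw latch's wire bail over the hooked keeper on top of the pack, then swing the lever over past centre until it lies flat on the tower and the pack is clamped against the contacts. Work gently, by feel: press on the pack with no more than 15 N and on the lever with no more than 30 N, and leave everything else on the bench as it is.

Things in the scene. Friction and masses are not known exactly. Their poses are not given: they have to be found in the camera images.
- dock: Docking station fixed to the bench: aluminium tray 330 x 112 x 8 mm, grey tower on it from x = 55 to 165 mm, 100 mm wide, top at z = 78 mm. Origin: centre of the tray's underside; z up, x along the tray from its open end to the tower. Low steel rails, up to z = 18.5 mm, from x = -165 to 40 mm, hold the pack's foot flange down and sideways (1.5 mm play)
- tower_face (a point): In dock's frame (55, 0, 38) mm. A black sprung contact block, 66 mm wide, z = 20 to 66 mm, stands out here towards the tray's open end. It is set by hand in slots: its free front face lies anywhere from x = 11 to 23 mm in dock's frame, so the pack meets it by feel. It yields 1 mm per 5 N, up to 22 mm; the shut latch holds it pressed in by 4 to 18 mm
- pack_center (a point): Centre of the loose black battery pack, 120 x 76 x 62 mm (x, y, z; foot flange 88 mm wide, 6 mm high), about 0.45 to 0.8 kg, slid into the tray's rails: bottom 8 mm, top 70 mm above the bench. Its +x end, with brass pads, faces the contact block; its -x end is free to be pushed. It starts 20 to 52 mm short of the block and slides with some 2 to 6 N
- keeper (a point): On the pack, 25.5 mm ahead (+x) of its centre, 13 mm above its top: where the bail's bar shall sit, against the -x face of an upright steel lug (5 x 22 x 22 mm; that face is 2.5 mm ahead of this point) and under its lip, which overhangs 6 mm to -x, 18 to 22 mm above the pack's top. The bar comes down behind the lip, its centre 6 mm or more behind this point, then is drawn to +x
- pivot (a point): Hinge axis (along y) of the latch's lever, in dock's frame (70, 0, 90) mm; same axes as dock. The flat lever points to +x and rests over a rubber block on the tower; a loose thumbscrew lies on the tower's top beside the lever, y about 34 mm, and stays there
- lever (a joint): Lever, rad: 0 = flat on the tower, on its stop; pi/2 = straight up; more = leaning towards the pack (at most 2.4). Starts at 1.55 to 1.8. Stays where left. With the bail hooked the load rises to some 3 to 15 N at the grip; the centre is passed at about 0.2 to 0.45, and only nearer 0 is the lever drawn shut
- lever_grip (a point): Middle of that face of the lever's black grip which looks to the pack when the lever stands up and is uppermost when it lies flat: 66 mm from the pivot along the lever, 8 mm out from the line through the pivot. Grip 42 mm long (45 to 87 mm from the pivot), 26 mm wide, 10 mm thick. x: along the lever, outwards; z: out of this face
- bail (a joint): Bail on the lever, rad: the bail slopes up from its pin, towards the pack, by (bail - lever) above the horizontal. Starts at 2.65 to 2.75. Rubbing holds it only while it stands steep (over about 0.7 rad); lower down it drops by its weight, on the pack's top if that is below
- bail_bar (a point): Middle of the cross bar of the bail, a U of 5 mm steel wire, 45 mm over its legs, 99 mm from bar to pin. The pin sits on the lever, 22 mm from its pivot, at (lever angle - 0.2 rad). So the bar can be led anywhere 77 to 121 mm from the pivot and the lever follows. x: from bar to pin; y: along the bar. It can be held across both legs at the bar

How it is judged:
On the way, in this order (a step that is already met when the one before it is completed fails the run):
1. the pack has been slid up against the sprung contact block, with the latch still open (contact force between pack and contacts above 0.5 N and value of joint lever above 0.8 rad), for 0.2 s.
2. the bail's bar is behind the keeper, below its lip, with the lever still open (x of bail_bar in the frame of keeper between -0.016 and 0.0025 m and z of bail_bar in the frame of keeper between -0.013 and 0.004 m and value of joint lever above 0.8 rad), for 0.2 s.
At the end, for the whole second after the job is handed in: the lever lies flat on the tower (within 0.07 rad of its stop) and at rest; the bail's bar sits against the keeper's lug under its lip (within 5 mm); the pack stands flat in the tray, still, pressed on the contact block with more than 6 N (value of joint lever below 0.07 rad and x of bail_bar in the frame of keeper between -0.005 and 0.004 m and z of bail_bar in the frame of keeper between -0.013 and 0.005 m and contact force between pack and contacts above 6 N and z of pack_center in the frame of dock below 0.043 m and angle between pack_center's own z axis and vertical below 0.05 rad and linear speed of pack below 0.01 m/s and velocity of joint lever below 0.05 rad/s); the robot touches nothing.
It fails at once if the pack is pressed with more than 15 N (contact force between any of the fingers, the arm and pack above 15 N).
It fails at once if the lever is pressed with more than 30 N (contact force between any of the fingers, the arm and lever_c0 above 30 N or contact force between any of the fingers, the arm and lever_c1 above 30 N).
It fails at once if a bystander is moved more than 15 mm (distance of any of checker, thumbscrew, driver, tape, meter, cell_a, cell_b, flux from where it was at the start of the episode above 0.015 m).
It also fails if it takes over 64 s, if anything falls off the work surface, if the arm or the gripper's body presses on something with over 40 N, if the wrist force passes 120 N, or if a joint passes its speed limit or range.

## Working session

There is one attempt and no reset: what is moved stays moved. The work goes in short steps, Python scripts to look and compute and a tool call to move; the robot and the scene stay as the last step left them, time stands still between calls to the robot, and variables do not carry over. Pictures are saved under pics/ and viewed, at most 11 in all, crops included, and the job is handed in when it is done.

Besides the shell and the picture viewer there is one more tool, called by a JSON object that holds its "method" and its "body". carry_out: Moves the arm, as the interface text tells. Its arguments: {"type":"object","properties":{"increments":{"type":"array","items":{"type":"array"}}},"required":["increments"]}

```bash
mkdir -p pics; ls; cat > h.py <<'E'
import numpy as np, cv2
from bench import robot
def cal(n):
    c=robot.get_calibration(n); f=200/np.tan(np.radians(c["vfov"])/2)
    return f,c["cx"],c["cy"],c["k1"],np.array(c["T"])
def ray(c,u,v):
    f,cx,cy,k,T=c; d=np.array([(u-cx)/f,(v-cy)/f]); s=d.copy()
    for _ in range(30): s=d/(1+k*(s@s))
    r=T[:3,:3]@np.array([s[0],s[1],1.]); return T[:3,3],r/np.linalg.norm(r)
def onz(c,u,v,z):
    o,r=ray(c,u,v); return o+r*(z-o[2])/r[2]
def proj(c,p):
    f,cx,cy,k,T=c; q=T[:3,:3].T@(np.asarray(p)-T[:3,3]); s=q[:2]/q[2]; s=s*(1+k*(s@s)); return s*f+[cx,cy]
def tri(l):
    A=np.zeros((3,3));b=np.zeros(3)
    for c,u,v in l:
        o,r=ray(c,u,v); P=np.eye(3)-np.outer(r,r); A+=P;b+=P@o
    x=np.linalg.solve(A,b); return x,[np.linalg.norm(np.cross(x-ray(c,u,v)[0],ray(c,u,v)[1])) for c,u,v in l]
E
python3 - <<'E'
from h import *
for n in("scene","side","wrist"):
    c=robot.get_calibration(n); cv2.imwrite(f"pics/{n}0.png",robot.snapshot(n)); print(n,c["vfov"],c["k1"],np.round(c["T"],3).tolist())
o=robot.get_obs(); print({k:np.round(v,3).tolist() for k,v in o.items()})
E
```

```text
pics
scene 54.65852258585305 -0.0944744284461491 [[0.729, 0.576, -0.369, 0.808], [0.684, -0.607, 0.404, -0.213], [0.008, -0.547, -0.837, 0.633], [0.0, 0.0, 0.0, 1.0]]
side 45.850215547378795 -0.13032445203779586 [[-0.986, -0.131, 0.1, 0.489], [-0.164, 0.719, -0.676, 0.473], [0.016, -0.683, -0.73, 0.567], [0.0, 0.0, 0.0, 1.0]]
wrist 66.68646029067042 -0.03693001172642194 [[0.326, 0.912, 0.25, 0.107], [0.946, -0.313, -0.088, 0.544], [-0.002, 0.265, -0.964, 0.384], [0.0, 0.0, 0.0, 1.0]]
{'time': 0.15, 'joint_positions': [1.136, 0.088, 1.372, -0.0, 1.684, -0.103], 'qvel': [-0.001, -0.001, -0.004, -0.003, -0.001, -0.001], 'joint_torque': [0.002, -34.064, -30.279, 0.072, 0.03, -0.0], 'tool_pos': [0.179, 0.52, 0.219], 'ee_rot': [-3.14, -0.0, 2.81], 'wrist_force': [1.212, -0.009, 0.192], 'wrist_torque': [0.005, -0.022, 0.038], 'finger_force': 0.0, 'width': 0.094}
```

View pics/scene0.png

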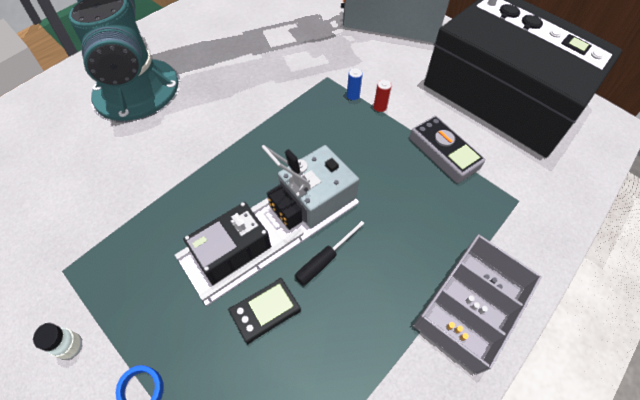

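View pics/side0.png

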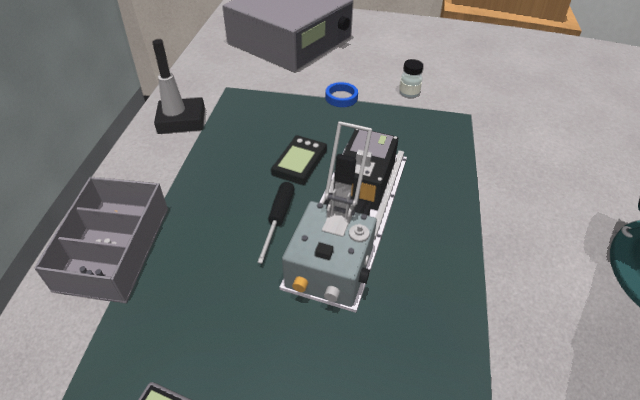

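The scene view shows the dock running from its open end near (192,280) to the tower near (335,190). The pack is at (228,243), the bail at (270,160), and the lever at about (295,160). The side view shows the tower at (330,255), the bail bar at (352,127), and the thumbscrew at (358,231).

```bash
python3 - <<'E'
import cv2
a=cv2.imread("pics/scene0.png")[130:310,165:365]; b=cv2.imread("pics/side0.png")[110:310,265:425]
cv2.imwrite("pics/sc.png",cv2.resize(a,None,fx=3.3,fy=3.3,interpolation=cv2.INTER_CUBIC))
cv2.imwrite("pics/sd.png",cv2.resize(b,None,fx=3,fy=3,interpolation=cv2.INTER_CUBIC))
E
```

```text
(no output)
```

View pics/sc.png

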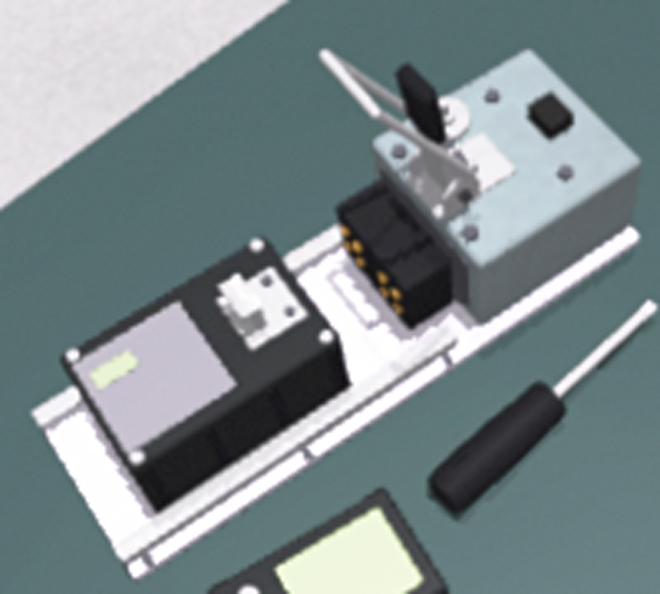

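View pics/sd.png

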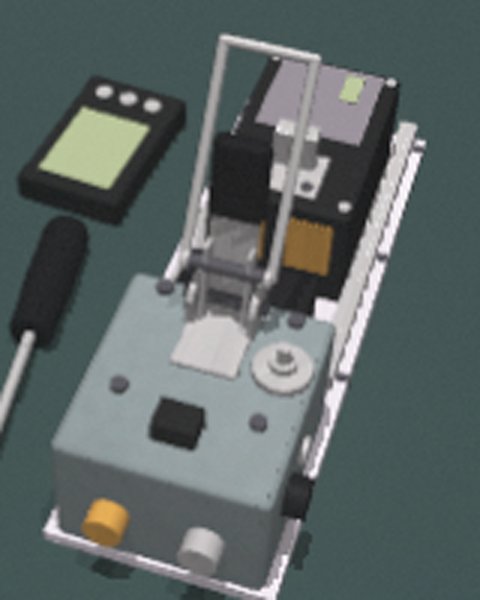

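The crops show the tower-top corners, the tray corners, the pack screws and keeper, the lever pointing up, and the bail bar ends. I'll triangulate these.

```bash
cat > m.py <<'E'
from h import *
S=cal("scene");D=cal("side")
sc=lambda u,v:(S,u/3.3+165-.35,v/3.3+130-.35); sd=lambda u,v:(D,u/3+265-.33,v/3+110-.33)
E
python3 - <<'E'
from m import *
T=[((55,50),sc(375,140),sd(330,325)),((165,50),sc(530,50),sd(275,510)),((165,-50),sc(640,160),sd(55,445)),((55,-50),sc(480,257),sd(135,275))]
A=[];B=[]
for d,a,b in T:
    pa,pb=onz(*a,.078),onz(*b,.078); print(d,pa.round(4),pb.round(4),tri([a,b])[0].round(4)); A+=[d,d];B+=[pa[:2]*1e3,pb[:2]*1e3]
for d,a in [((-165,56),sc(35,412)),((-165,-56),sc(128,550))]:
    p=onz(*a,.008); print(d,p.round(4)); A.append(d);B.append(p[:2]*1e3)
A=np.array(A,float);B=np.array(B); a0=A.mean(0);b0=B.mean(0)
X=A-a0;Y=B-b0; th=np.arctan2((X[:,0]*Y[:,1]-X[:,1]*Y[:,0]).sum(),(X*Y).sum())
R=np.array([[np.cos(th),-np.sin(th)],[np.sin(th),np.cos(th)]]); t=b0-R@a0
print("th",th,np.degrees(th),"t",t,"res",(X@R.T-Y).round(1).tolist())
np.savez("dock.npz",R=R,t=t,th=th)
td=lambda p:np.r_[R.T@(p[:2]*1e3-t),p[2]*1e3].round(1)
print("pack screws",[td(onz(*sc(u,v),.071)).tolist() for u,v in[(72,355),(257,244),(326,336),(137,457)]],[td(onz(*sd(u,v),.071)).tolist() for u,v in[(345,206),(392,83)]])
for n,a,b in[("bar+y",sc(325,55),sd(318,58)),("bar-y",sc(374,112),sd(224,40)),]:
    x,e=tri([a,b]);print(n,td(x),e)
# tray +x end
print([td(onz(*sd(u,v),.008)) for u,v in[(48,528),(277,597)]])
E
```

```text
(55, 50) [0.4814 0.0346 0.078 ] [0.4804 0.0375 0.078 ] [0.4802 0.0356 0.0759]
(165, 50) [0.4991 0.138  0.078 ] [0.4934 0.1425 0.078 ] [0.495  0.1404 0.0736]
(165, -50) [0.5931 0.1225 0.078 ] [0.5895 0.1261 0.078 ] [0.591  0.1242 0.0748]
(55, -50) [0.573  0.0208 0.078 ] [0.5741 0.0226 0.078 ] [0.5735 0.0214 0.0772]
(-165, 56) [ 0.4379 -0.1832  0.008 ]
(-165, -56) [ 0.5341 -0.1951  0.008 ]
th 1.3965661962382665 80.01734885509178 t [516.05572131 -27.52963281] res [[-5.0, 0.7], [-4.0, -2.2], [-3.7, 5.6], [2.0, 1.1], [0.8, 3.8], [4.4, 0.2], [1.9, -2.8], [0.7, -4.6], [-5.6, 2.9], [8.6, -4.7]]
pack screws [[-134.8, 29.8, 71.0], [-28.1, 30.5, 71.0], [-27.9, -35.7, 71.0], [-134.0, -36.8, 71.0]] [[-28.1, 31.8, 71.0], [-132.7, 31.6, 71.0]]
bar+y [ 22.2  19.  198. ] [np.float64(0.0008657435678000215), np.float64(0.0008657435677998774)]
bar-y [ 22.8 -21.1 197.5] [np.float64(0.0002478115640620189), np.float64(0.0002478115640621829)]
[array([162.8, -53.3,   8. ]), array([161.5,  57.2,   8. ])]
```

{"method": "carry_out", "body": {"increments": [[255,[-33,-36,-2],0],[255,[-33,-36,-2],0],[255,[-33,-36,-2],0],[255,[-33,-36,-2],0],[255,[-33,-36,-2],0],[255,[-33,-36,-2],0],[255,[-33,-36,0],0],[255,[-33,-36,0],0]]}}

```text
time: 0.95
tool_pos: [0.3351, 0.1599, 0.2315]
ee_rot: [3.141, 0.001, 2.81]
wrist_force: [1.0, 0.4, 0.0]
width: 0.0333
finger_force: 0.0
```

{"method": "carry_out", "body": {"increments": [[255,[-33,-36,0],0],[255,[-33,-36,0],0],[255,[-33,-36,0],0],[255,[-33,-36,0],0],[255,[-33,-36,0],0],[255,[-33,-36,0],0],[255,[-33,-36,0],0],[255,[-33,-36,0],0]]}}

```text
time: 1.75
tool_pos: [0.491, -0.1986, 0.2311]
ee_rot: [3.141, -0.0, 2.809]
wrist_force: [-0.2, 0.1, 0.0]
width: 0.0005
finger_force: 0.0
```

{"method": "carry_out", "body": {"increments": [[255,[0,0,0],8],[255,[0,0,0],8],[255,[0,0,0],8],[255,[0,0,0],8],[255,[0,0,0],8],[255,[0,0,0],8],[255,[0,0,0],8],[255,[0,0,0],8]]}}

```text
time: 2.55
tool_pos: [0.4905, -0.1965, 0.2309]
ee_rot: [-3.141, -0.001, 1.687]
wrist_force: [0.4, -0.2, 0.3]
width: 0.0003
finger_force: 0.0
```

{"method": "carry_out", "body": {"increments": [[255,[0,0,0],8],[255,[0,0,0],8],[255,[0,0,0],0]]}}

```text
time: 2.85
tool_pos: [0.4906, -0.1965, 0.231]
ee_rot: [-3.141, -0.0, 1.414]
wrist_force: [-0.4, -0.2, -0.3]
width: 0.0009
finger_force: 0.0
```

{"method": "carry_out", "body": {"increments": [[255,[0,0,45],-0.4],[255,[0,0,45],0],[255,[0,0,45],0],[255,[0,0,35],0],[255,[0,0,15],0],[255,[0,0,4],0],[255,[10,0,0],0],[255,[0,0,0],0]]}}

```text
time: 3.65
tool_pos: [0.4934, -0.186, 0.0439]
ee_rot: [3.139, 0.0, 1.422]
wrist_force: [0.9, -0.4, -0.9]
width: 0.0005
finger_force: 0.0
```

{"method": "carry_out", "body": {"increments": [[255,[3,0,0],0],[255,[3,0,0],0],[255,[3,0,0],0],[255,[3,0,0],0],[255,[3,0,0],0]]}}

```text
time: 4.15
tool_pos: [0.495, -0.1731, 0.0433]
ee_rot: [3.14, 0.003, 1.42]
wrist_force: [-0.7, -4.7, 1.6]
width: 0.0005
finger_force: 2.3
```

{"method": "carry_out", "body": {"increments": [[255,[3,0,0],0],[255,[3,0,0],0],[255,[3,0,0],0],[255,[3,0,0],0],[255,[3,0,0],0],[255,[3,0,0],0],[255,[3,0,0],0],[255,[2,0,0],0]]}}

```text
time: 4.95
tool_pos: [0.4985, -0.15, 0.0432]
ee_rot: [3.14, 0.002, 1.42]
wrist_force: [0.2, -5.5, 2.1]
width: 0.0003
finger_force: 2.7
```

{"method": "carry_out", "body": {"increments": [[255,[1,0,0],0],[255,[1,0,0],0],[255,[1,0,0],0]]}}

```text
time: 5.25
tool_pos: [0.4989, -0.1472, 0.0433]
ee_rot: [3.14, 0.002, 1.42]
wrist_force: [0.4, -6.0, 2.1]
width: 0.0003
finger_force: 2.7
```

{"method": "carry_out", "body": {"increments": [[255,[1,0,0],0],[255,[1,0,0],0]]}}

```text
time: 5.45
tool_pos: [0.4992, -0.1452, 0.0432]
ee_rot: [3.14, 0.002, 1.42]
wrist_force: [0.4, -4.6, 1.9]
width: 0.0006
finger_force: 2.7
```

{"method": "carry_out", "body": {"increments": [[255,[1,0,0],0],[255,[1,0,0],0]]}}

```text
time: 5.65
tool_pos: [0.4995, -0.1433, 0.0433]
ee_rot: [3.14, 0.002, 1.42]
wrist_force: [-0.0, -4.6, 2.5]
width: 0.0005
finger_force: 2.7
```

{"method": "carry_out", "body": {"increments": [[255,[1,0,0],0],[255,[1,0,0],0]]}}

```text
time: 5.85
tool_pos: [0.4998, -0.1413, 0.0433]
ee_rot: [3.14, 0.002, 1.42]
wrist_force: [-0.6, -5.9, 3.3]
width: 0.0005
finger_force: 2.7
```

{"method": "carry_out", "body": {"increments": [[255,[1,0,0],0],[255,[0.5,0,0],0]]}}

```text
time: 6.05
tool_pos: [0.5, -0.1398, 0.0433]
ee_rot: [3.14, 0.002, 1.42]
wrist_force: [-1.0, -5.7, 2.6]
width: 0.0004
finger_force: 2.8
```

{"method": "carry_out", "body": {"increments": [[255,[1,0,0],0],[255,[0.5,0,0],0]]}}

```text
time: 6.25
tool_pos: [0.5001, -0.1392, 0.0433]
ee_rot: [3.14, 0.004, 1.42]
wrist_force: [-0.2, -8.7, 2.4]
width: 0.0002
finger_force: 4.1
```

{"method": "carry_out", "body": {"increments": [[255,[0.3,0,0],0],[255,[0,0,0],0],[255,[0,0,0],0],[255,[0,0,0],0]]}}

```text
time: 6.65
tool_pos: [0.5, -0.139, 0.0433]
ee_rot: [3.14, 0.004, 1.42]
wrist_force: [-1.4, -8.2, 2.9]
width: 0.0005
finger_force: 4.0
```

{"method": "carry_out", "body": {"increments": [[255,[-10,0,0],0],[200,[-10,0,-20],0],[100,[0,0,-45],0],[0,[0,0,-45],0],[0,[0,0,-45],0],[0,[0,0,-45],0],[0,[0,0,-15],0],[0,[0,0,0],-0.8]]}}

```text
time: 7.45
tool_pos: [0.4978, -0.1567, 0.2598]
ee_rot: [3.137, -0.0, 1.436]
wrist_force: [-0.2, -0.7, -0.7]
width: 0.053
finger_force: 0.0
```

```bash
python3 - <<'E'
from m import *
R=.1633;o=robot.get_obs();print(o["tool_pos"],o["ee_rot"],o["width"])
a=robot.snapshot("scene");b=robot.snapshot("side")
cv2.imwrite("pics/s1.png",a);cv2.imwrite("pics/d1.png",b)
A=cv2.resize(a[130:310,165:325],None,fx=2.5,fy=2.5,interpolation=cv2.INTER_CUBIC)
B=cv2.resize(b[110:290,265:425],None,fx=2.5,fy=2.5,interpolation=cv2.INTER_CUBIC)
cv2.imwrite("pics/both1.png",np.hstack([A,B]))
E
```

```text
[ 0.49776964 -0.15665032  0.2598155 ] [ 3.13690051e+00 -5.12027559e-05  1.43581445e+00] 0.053023615235028916
```

View pics/both1.png

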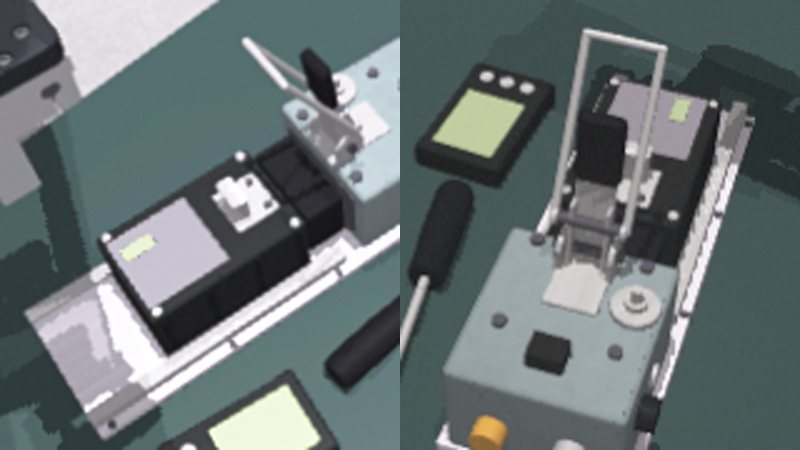

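The pack now sits against the block. The pack screws are at crop pixels (104,238), (240,157), (294,222) and (157,312), and the bail hasn't moved.

```bash
python3 - <<'E'
from m import *
s2=lambda u,v:(S,u/2.5+165-.3,v/2.5+130-.3); d2=lambda u,v:(D,(u-400)/2.5+265-.3,v/2.5+110-.3)
th=np.radians(80.6);R=np.array([[np.cos(th),-np.sin(th)],[np.sin(th),np.cos(th)]]);t=np.array([517.5,-27.9]);np.savez("dock.npz",R=R,t=t)
td=lambda p:np.r_[R.T@(p[:2]*1e3-t),p[2]*1e3].round(1)
p=[td(onz(*s2(*q),.071)) for q in[(104,238),(240,157),(294,222),(157,312)]];print(p,np.mean(p,0))
print([td(onz(*d2(*q),.071)) for q in[(713,105),(674,215)]])
for a,b in[((246,42),(662,45)),((286,87),(587,33))]:
    x,e=tri([s2(*a),d2(*b)]);print(td(x),np.round(e,4))
E
```

```text
[array([-97.3,  33.2,  71. ]), array([ 9.3, 32.6, 71. ]), array([ 10.1, -32.5,  71. ]), array([-95.8, -34. ,  71. ])] [-43.425  -0.175  71.   ]
[array([-93.3,  34.1,  71. ]), array([10.5, 35. , 71. ])]
[ 21.9  18.7 199.3] [0.0006 0.0006]
[ 22.8 -20.7 197. ] [0.0009 0.0009]
```

{"method": "carry_out", "body": {"increments": [[0,[0,0,0],1.7],[0,[45,0,0],0],[0,[45,-1,0],0],[0,[45,0,0],0],[0,[18,0,0],0],[0,[0,0,25],0],[0,[0,0,20],0],[0,[0,0,8],0]]}}

```text
time: 8.35
tool_pos: [0.5188, -0.005, 0.1995]
ee_rot: [-3.133, 0.0, 1.405]
wrist_force: [-0.2, 0.7, -0.7]
width: 0.0937
finger_force: 0.0
```

```bash
cat > look.py <<'E'
import sys
from m import *
z=np.load("dock.npz");R,t=z["R"],z["t"]
o=robot.get_obs();p=o["tool_pos"];print("dock",(R.T@(p[:2]*1e3-t)).round(1),p[2]*1e3,np.degrees(o["ee_rot"]).round(1),o["width"],o["wrist_force"].round(1) if hasattr(o["wrist_force"],"round") else o["wrist_force"],o["time"])
if len(sys.argv)>1:
    a=robot.snapshot("scene");b=robot.snapshot("side")
    A=cv2.resize(a[100:280,205:365],None,fx=2.5,fy=2.5,interpolation=cv2.INTER_CUBIC)
    B=cv2.resize(b[80:260,265:425],None,fx=2.5,fy=2.5,interpolation=cv2.INTER_CUBIC)
    cv2.imwrite(sys.argv[1],np.hstack([A,B]))
E
python3 look.py pics/both2.png
```

```text
dock [22.9  2.5] 199.45875439611447 [-179.5    0.    80.5] 0.09373922527762678 [-0.2  0.7 -0.7] 8.35
```

View pics/both2.png

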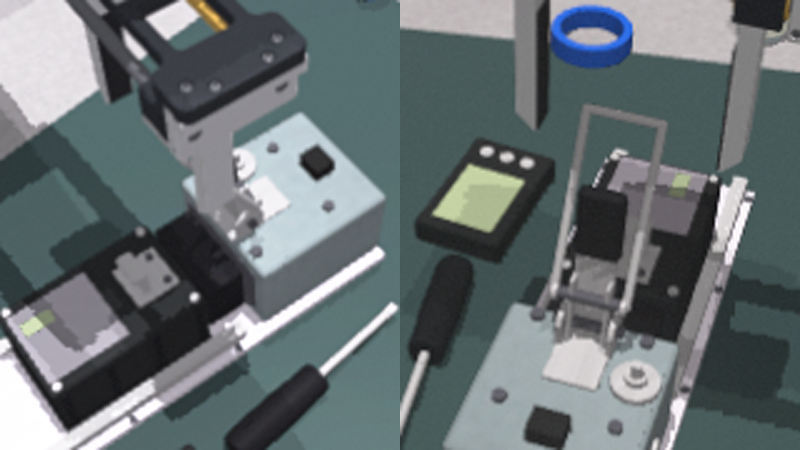

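The fingers straddle the bail bar (side crop, bar between (585,108) and (663,122)) but sit a little low and off to +y. I'll adjust that and close.

{"method": "carry_out", "body": {"increments": [[0,[1,3,-6],0],[80,[0,0,0],0],[255,[0,0,0],0],[255,[0,0,0],0],[255,[0,0,0],0],[255,[0,0,0],0]]}}

```text
time: 9.05
tool_pos: [0.5242, -0.0052, 0.2106]
ee_rot: [3.141, -0.0, 1.405]
wrist_force: [-0.4, 0.7, 0.1]
width: 0.0577
finger_force: 0.0
```

```bash
python3 look.py
```

```text
dock [23.5 -2.9] 210.56674873076471 [180.   -0.   80.5] 0.05771744533396459 [-0.4  0.7  0.1] 9.05
```

{"method": "carry_out", "body": {"increments": [[98,[1,-2,4.5],0],[98,[0,0,0],0],[255,[0,0,0],0],[255,[0,0,0],0],[255,[0,0,0],0],[255,[0,0,0],0]]}}

```text
time: 9.65
tool_pos: [0.5227, -0.0039, 0.206]
ee_rot: [3.141, -0.0, 1.405]
wrist_force: [1.0, 0.8, -0.6]
width: 0.0431
finger_force: 30.0
```

```bash
python3 look.py
```

```text
dock [24.6 -1.2] 205.97884279968628 [180.   -0.   80.5] 0.04308500789260216 [ 1.   0.8 -0.6] 9.65
```

{"method": "carry_out", "body": {"increments": [[255,[-9.5,0,8],0],[255,[-9.5,0,8],0],[255,[-9.5,0,8],0],[255,[-9.5,0,8],0],[255,[0,0,0],0]]}}

```text
time: 10.15
tool_pos: [0.5161, -0.0426, 0.172]
ee_rot: [-3.141, -0.0, 1.403]
wrist_force: [3.9, 0.5, -0.3]
width: 0.0439
finger_force: 30.0
```

{"method": "carry_out", "body": {"increments": [[255,[-4.5,0,9],0],[255,[-4.5,0,9],0],[255,[-4.5,0,9],0],[255,[-4.5,0,9],0],[255,[1,0,12],0],[255,[2,0,12],0],[255,[0,0,0],0]]}}

```text
time: 10.85
tool_pos: [0.5138, -0.057, 0.1117]
ee_rot: [3.141, 0.002, 1.404]
wrist_force: [4.2, -3.5, 0.6]
width: 0.0436
finger_force: 30.0
```

```bash
python3 look.py pics/both3.png
```

```text
dock [-29.3  -1.1] 111.73662986607428 [1.80e+02 1.00e-01 8.05e+01] 0.04361270053491646 [ 4.2 -3.5  0.6] 10.85
```

View pics/both3.png

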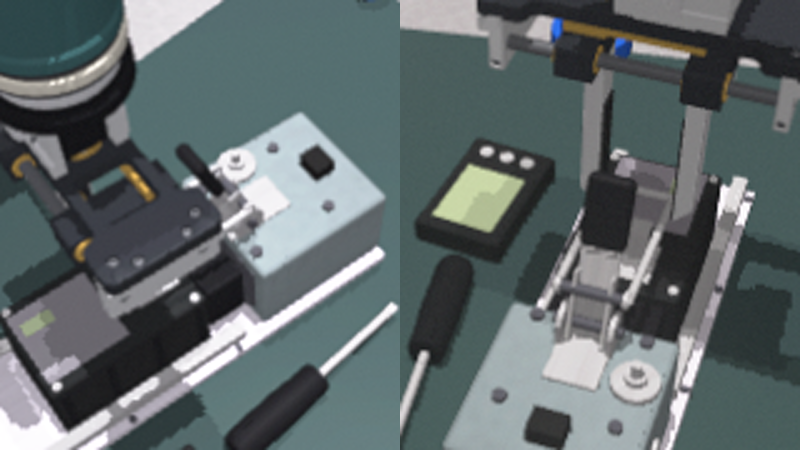

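The bail is held by its legs and hangs over the pack, behind the keeper. Next I lower it behind the lip.

{"method": "carry_out", "body": {"increments": [[255,[2,0,6],0],[255,[1.5,0,6],0],[255,[1,0,5],0],[255,[0,0,0],0],[255,[0,0,0],0]]}}

```text
time: 11.45
tool_pos: [0.5147, -0.0515, 0.0961]
ee_rot: [3.141, -0.0, 1.405]
wrist_force: [4.0, -2.3, 0.9]
width: 0.0437
finger_force: 30.0
```

```bash
python3 look.py pics/both4.png
```

```text
dock [-23.7  -1.1] 96.05492109028997 [180.   -0.   80.5] 0.04374620338320969 [ 4.  -2.3  0.9] 11.45
```

View pics/both4.png

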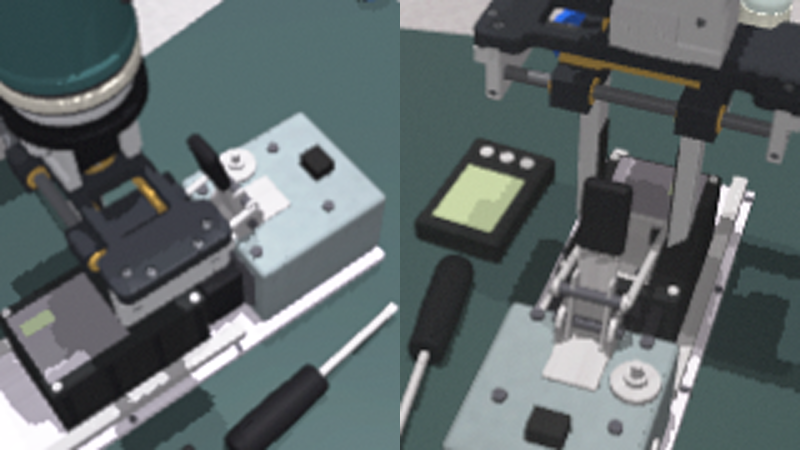

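{"method": "carry_out", "body": {"increments": [[255,[0,0,4],0],[255,[1.5,0,0],0],[255,[1.5,0,0],0],[255,[0,0,0],0]]}}

```text
time: 11.95
tool_pos: [0.5152, -0.0489, 0.0924]
ee_rot: [3.141, 0.001, 1.405]
wrist_force: [4.8, -3.3, 0.5]
width: 0.044
finger_force: 30.0
```

{"method": "carry_out", "body": {"increments": [[255,[1.5,0,0],0],[255,[1.5,0,0],0],[255,[0,0,0],0]]}}

```text
time: 12.25
tool_pos: [0.5156, -0.0459, 0.0924]
ee_rot: [3.141, 0.001, 1.405]
wrist_force: [4.8, -2.0, 1.1]
width: 0.044
finger_force: 30.0
```

{"method": "carry_out", "body": {"increments": [[255,[1,0,0],0],[255,[1,0,0],0],[255,[0,0,0],0]]}}

```text
time: 12.55
tool_pos: [0.516, -0.0439, 0.0924]
ee_rot: [3.141, 0.0, 1.405]
wrist_force: [4.9, -3.6, 0.2]
width: 0.0436
finger_force: 30.0
```

{"method": "carry_out", "body": {"increments": [[255,[1,0,0],0],[255,[0.5,0,0],0],[255,[0,0,0],0]]}}

```text
time: 12.85
tool_pos: [0.5162, -0.0424, 0.0923]
ee_rot: [3.141, 0.0, 1.405]
wrist_force: [4.7, -2.1, 0.8]
width: 0.0436
finger_force: 30.0
```

{"method": "carry_out", "body": {"increments": [[255,[1,0,0],0],[255,[0.5,0,0],0],[255,[0,0,0],0]]}}

```text
time: 13.15
tool_pos: [0.5164, -0.0412, 0.0923]
ee_rot: [3.141, 0.001, 1.405]
wrist_force: [4.3, -3.1, 0.3]
width: 0.0439
finger_force: 30.0
```

{"method": "carry_out", "body": {"increments": [[255,[1,0,0],0],[255,[0.5,0,0],0],[255,[0,0,0],0]]}}

```text
time: 13.45
tool_pos: [0.5164, -0.041, 0.0923]
ee_rot: [3.141, 0.004, 1.405]
wrist_force: [4.9, -5.6, 0.4]
width: 0.0438
finger_force: 30.0
```

{"method": "carry_out", "body": {"increments": [[255,[-0.7,0,0],0],[0,[0,0,0],0],[0,[0,0,0],0],[0,[0,0,0],0],[0,[0,0,-10],0],[0,[-5,0,-35],0],[100,[-5,0,-40],0],[255,[0,0,-15],0]]}}

```text
time: 14.25
tool_pos: [0.5163, -0.0504, 0.1979]
ee_rot: [3.134, 0.0, 1.404]
wrist_force: [0.9, 0.1, 0.6]
width: 0.0713
finger_force: 0.0
```

```bash
python3 look.py pics/both5.png
```

```text
dock [-22.4  -2.4] 197.94323260417224 [179.6   0.   80.5] 0.07130057704770855 [0.9 0.1 0.6] 14.25
```

View pics/both5.png

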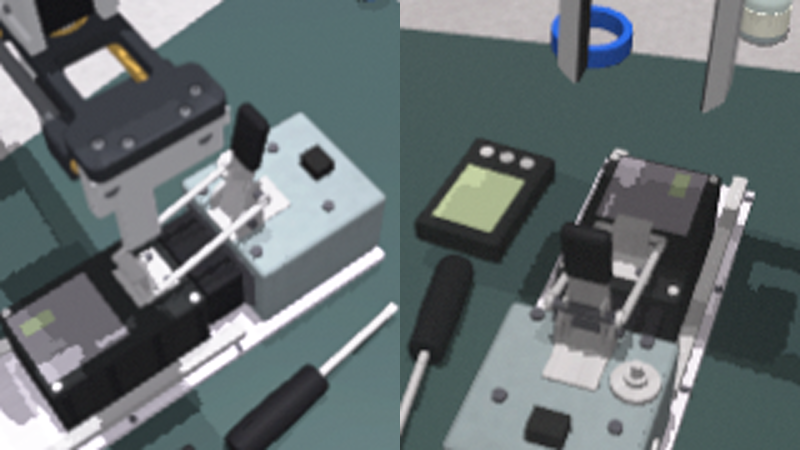

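The bail legs straddle the lug and its bar is behind it, near scene crop (150,290). The lever stands at about 1.45 rad. Next the closed fingers go to the lever's pack side.

{"method": "carry_out", "body": {"increments": [[255,[0,0,0],0],[255,[0,0,0],0],[255,[30,0,0],0],[255,[30,0,10],0],[255,[5,0,10],0],[255,[0,0,0],0],[255,[0,0,0],0]]}}

```text
time: 15.05
tool_pos: [0.5246, 0.0137, 0.1716]
ee_rot: [-3.139, 0.001, 1.405]
wrist_force: [0.3, -0.0, 0.3]
width: 0.0071
finger_force: 0.0
```

```bash
python3 look.py
```

```text
dock [42.2 -0.2] 171.5509405497577 [-1.798e+02  1.000e-01  8.050e+01] 0.007075081422358088 [ 0.3 -0.   0.3] 15.05
```

{"method": "carry_out", "body": {"increments": [[255,[6,0,0],0],[255,[6,0,0],0],[255,[5,0,1],0],[255,[3,0,0],0],[255,[0,0,0],0]]}}

```text
time: 15.55
tool_pos: [0.5288, 0.0343, 0.1721]
ee_rot: [3.141, -0.0, 1.405]
wrist_force: [-0.6, 0.5, 0.3]
width: 0.0004
finger_force: 0.0
```

{"method": "carry_out", "body": {"increments": [[255,[6,0,0.5],0],[255,[6,0,1],0],[255,[5,0,1],0],[255,[0,0,0],0]]}}

```text
time: 15.95
tool_pos: [0.5315, 0.0509, 0.1691]
ee_rot: [-3.141, 0.001, 1.405]
wrist_force: [0.3, -1.6, -1.0]
width: 0.0003
finger_force: 1.1
```

```bash
python3 look.py
```

```text
dock [80. -1.] 169.0869635820549 [-180.     0.    80.5] 0.000294913867633998 [ 0.3 -1.6 -1. ] 15.95
```

{"method": "carry_out", "body": {"increments": [[255,[6,0,2],0],[255,[5.5,0,3],0],[255,[5.5,0,3.3],0],[255,[5,0,3.7],0],[255,[0,0,0],0]]}}

```text
time: 16.45
tool_pos: [0.5352, 0.073, 0.1571]
ee_rot: [-3.141, -0.0, 1.405]
wrist_force: [-1.1, -3.4, 0.4]
width: 0.0005
finger_force: 1.5
```

```bash
python3 look.py pics/both6.png
```

```text
dock [102.4  -1. ] 157.05513608073582 [-180.    -0.    80.5] 0.0004893713615186233 [-1.1 -3.4  0.4] 16.45
```

View pics/both6.png

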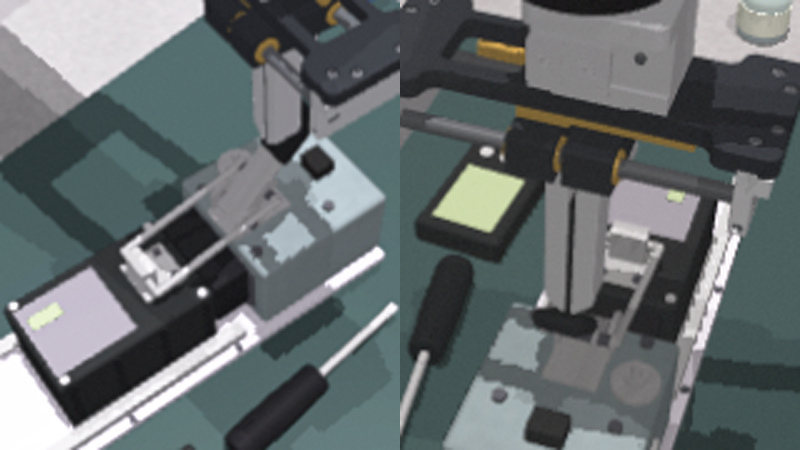

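The bail is taut around the lug and the lever is about halfway over. I'll continue along the arc.

{"method": "carry_out", "body": {"increments": [[255,[2.5,0,2.1],0],[255,[2.5,0,2.1],0],[255,[2.3,0,2.4],0],[255,[2.3,0,2.4],0]]}}

```text
time: 16.95
tool_pos: [0.5368, 0.0821, 0.1483]
ee_rot: [3.142, -0.0, 1.405]
wrist_force: [-0.3, -3.3, 1.1]
width: 0.0002
finger_force: 1.7
```

{"method": "carry_out", "body": {"increments": [[255,[2.1,0,2.6],0],[255,[2.1,0,2.6],0],[255,[1.8,0,2.8],0],[255,[1.8,0,2.8],0]]}}

```text
time: 17.35
tool_pos: [0.5382, 0.0903, 0.1374]
ee_rot: [3.142, -0.001, 1.405]
wrist_force: [-0.0, -1.3, 1.2]
width: 0.0007
finger_force: 0.7
```

{"method": "carry_out", "body": {"increments": [[255,[1.5,0,3],0],[255,[1.5,0,3],0],[255,[1.2,0,3.1],0],[255,[1.2,0,3.1],0]]}}

```text
time: 17.75
tool_pos: [0.5389, 0.0954, 0.125]
ee_rot: [-3.141, -0.001, 1.405]
wrist_force: [0.6, -0.1, 0.2]
width: 0.0008
finger_force: 0.0
```

```bash
python3 look.py
```

```text
dock [125.1  -0.9] 125.0032288828446 [-180.    -0.    80.5] 0.0007786484390673535 [ 0.6 -0.1  0.2] 17.75
```

{"method": "carry_out", "body": {"increments": [[255,[0.9,0,3],0],[255,[0.8,0,3],0],[255,[0.7,0,3],0],[255,[0.5,0,2],0]]}}

```text
time: 18.15
tool_pos: [0.5393, 0.0978, 0.1141]
ee_rot: [-3.141, -0.0, 1.405]
wrist_force: [0.8, 0.2, 0.8]
width: 0.0005
finger_force: 0.0
```

{"method": "carry_out", "body": {"increments": [[255,[0,0,1],0],[255,[0,0,0.5],0]]}}

```text
time: 18.35
tool_pos: [0.5394, 0.0977, 0.1129]
ee_rot: [-3.142, -0.0, 1.405]
wrist_force: [-0.1, -0.7, -0.5]
width: 0.0004
finger_force: 0.0
```

{"method": "carry_out", "body": {"increments": [[255,[0,0,0.7],0],[255,[0,0,0.5],0]]}}

```text
time: 18.55
tool_pos: [0.5396, 0.0977, 0.1123]
ee_rot: [3.141, -0.0, 1.405]
wrist_force: [-0.6, 0.1, 3.1]
width: 0.0007
finger_force: 1.5
```

{"method": "carry_out", "body": {"increments": [[255,[0,0,0.5],0],[255,[0,0,0.3],0],[255,[0,0,0],0]]}}

```text
time: 18.85
tool_pos: [0.5396, 0.0977, 0.1122]
ee_rot: [3.141, -0.0, 1.405]
wrist_force: [-2.2, -0.2, 5.0]
width: 0.0002
finger_force: 2.6
```

{"method": "carry_out", "body": {"increments": [[255,[0,0,-10],0],[255,[0,0,-45],0],[255,[0,0,-45],0],[255,[0,0,-30],0],[255,[0,45,0],0],[255,[-45,0,0],0],[255,[-45,0,0],0],[255,[-45,0,0],0]]}}

```text
time: 19.65
tool_pos: [0.5617, -0.0441, 0.2405]
ee_rot: [-3.141, -0.0, 1.406]
wrist_force: [0.3, 0.1, -0.0]
width: 0.0005
finger_force: 0.0
```

{"method": "carry_out", "body": {"increments": [[255,[-45,0,0],0],[255,[-45,0,0],0],[255,[-45,0,0],0],[255,[0,0,0],0]]}}

```text
time: 20.05
tool_pos: [0.538, -0.1811, 0.2408]
ee_rot: [-3.141, 0.002, 1.397]
wrist_force: [-0.0, 0.2, -0.4]
width: 0.0003
finger_force: 0.0
```

```bash
python3 look.py pics/both7.png
```

```text
dock [-147.8  -45.3] 240.8042574543693 [-1.80e+02  1.00e-01  8.01e+01] 0.0002941329340143304 [-0.   0.2 -0.4] 20.05
```

View pics/both7.png

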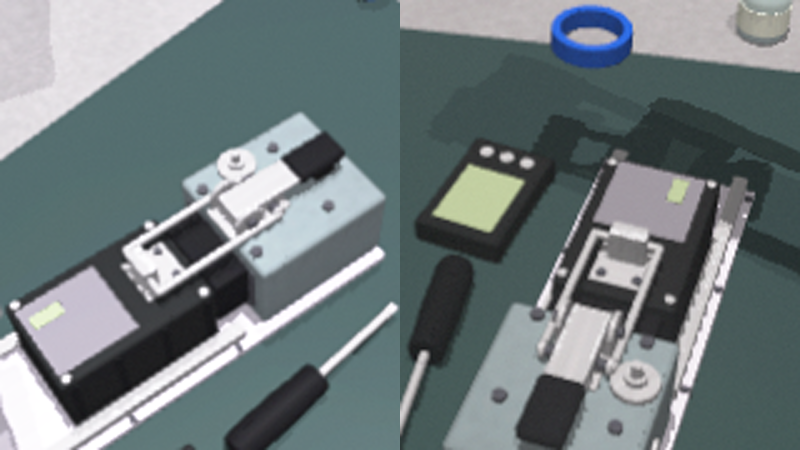

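The lever lies flat, the bail is taut round the lug, and the thumbscrew is still in place. Before handing in I'll check how far the pack moved.

```bash
python3 - <<'E'
from m import *
z=np.load("dock.npz");R,t=z["R"],z["t"]
for q in[(14,305),(150,227),(205,291),(66,379)]:
    p=onz(S,q[0]/2.5+205-.3,q[1]/2.5+100-.3,.071);print((R.T@(p[:2]*1e3-t)).round(1))
# lever end top edge
print([(R.T@(onz(S,u/2.5+205-.3,v/2.5+100-.3,.098)[:2]*1e3-t)).round(1) for u,v in[(328,133),(345,152)]])
E
```

```text
[-89.   34.5]
[17.1 31.9]
[ 18.5 -33.2]
[-88.4 -32.7]
[array([153.6,   6.2]), array([152.5, -14.2])]
```

```bash
python3 -c "
from bench import robot
print(robot.close_job())"
```

```text
the job is handed in; nothing more can be done
None
```

The job is handed in (no verdict came back): the pack is pressed about 8 mm into the contact block, the bail is hooked on the keeper, the lever lies flat, the arm is clear, and it took about 20 s of the 64 s allowed.

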